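# Lock the turntable shaft

### The arm

A 6-joint arm with a two-finger parallel gripper is mounted at the origin on a cart in front of the work surface, level with it; the furniture and walls round the work are solid. World frame = base frame: x ahead of the robot, y to its left, z up, the work surface at z = 0. Lengths are in m, angles in rad, forces in N, time in s.
With the tool pointing down it reaches from about 0.3 to 0.775 m from the base axis. Payload 14.6 kg.
Tool frame: the origin (TCP) lies at the very end of the fingers, on their centre line; the grasp point (between the pads) lies 19 mm behind it (robot.grasp_offset is the distance from the TCP to the grasp point, in m); z points along the fingers, y is the direction in which the jaws open and shut (so a half turn about z gives the same grasp; the last joint's range is limited). The gripper opens to 94 mm and grips with 3 to 60 N. Pads are 16 mm wide; open, the fingers measure 119 mm over their backs; the gripper's body (75 mm by 177 mm) begins 78 mm behind the grasp point.
Start: joints at [1.081, 0.3, 1.521, -0, 1.321, -0.067], TCP at [0.226, 0.502, 0.205] pointing down, gripper open.
Joint ranges: [-3.03, 3.03], [-0.79, 2.21], [0.23, 2.52], [-1.04, 4.18], [0, 3.07], [-2.55, 2.55]. Speed limits (rad/s): [2.22, 2.22, 2.57, 3.14, 3.14, 3.14].

### API

Orientations are given as a unit quaternion [x, y, z, w].
In Python, from plant import robot gives the robot as it stands.
- The arm moves only by the tool step_arm, never from a script. Its argument "moves" is a list that holds one entry, the list of rows, each a list of 5 numbers: the closure, from -1 (fully open) to 1 (shut), so that 0 is half open, then the shift along the tool's x, y, z in m, then the turn about the tool's z in rad. In form: [[[fingers, tx, ty, tz, yaw], ...]]. A call has 1 to 12 rows; each row is the pose to reach, as a shift and turn from the pose commanded when the call began, along the tool's axes at that moment; what a row does not reach only later rows make up. A row lasts 1/12 s, in which the tool goes at most 41.7 mm and 7.16 degrees, less where a joint would pass 70% of its speed; a pose out of reach is approached as far as the arm can. A call with a gripper value outside its range is refused whole. The fingers move at their own pace and stop on an object; "squeeze" is the grip in N (left out, the last holds). Time passes only in rows, so rows that repeat a pose let the fingers close. It gives the time, the measured TCP pose, the force and the opening at its end, in the units of the state.
- robot.observe(): the state, without advancing time (a new reading comes with each control period).
- robot.get_image(name): name is "scene" or "top" or "wrist"; returns (picture, depth): 480x640x3 uint8, red, green, blue; 480x640 float32, m along the optical axis (not along the pixel's ray), 0 where there is no reading.
- robot.camera_info(name): a dict with "fx", "fy", "cx", "cy" (pixels), "distortion" ([k1, k2, p1, p2, k3] as OpenCV has them; the pictures are not rectified), "camera_from_world" (4x4, takes a point from world to camera coordinates). Camera axes: x right, y down, z forward; pixel columns grow to the right and rows downward; lengths in m; the calibration is good to about 2 mm. A picture is of the moment at which its call begins: read the wrist's pose just before it. camera_info takes no time and is no camera call; for the wrist camera it gives the pose at the moment of the call.
- robot.finish_job(): hands the job in, once; it reports no verdict.
Trained networks look in the newest picture that a camera, given by its name, has taken for a name from the list of things; names that differ only in an ending like _2 or _b are one class to them, and where a whole thing is asked for, a point or a joint stands for the part that bears it (a point fixed in the world has none). Each returns a list of dicts, best first, with "score" (0 to 1); they miss things now and then, are a little off and sometimes report something else, mostly with a low value. They report only what shows in the picture. A call takes as long as a camera call. They do not tell look-alikes from the thing itself.
- robot.trace(camera, label): "mask" (480x640 bool, what is visible of it) and "rect" ([left, top, width, height] in pixels, round what is visible of it).
The state is a dict: "clock": time; "joint_pos": joint angles; "joint_vel": joint speeds; "joint_torque": joint torques, N m; "eef_pos": TCP position; "tcp_rot": TCP orientation; "force": force on the tool from outside, world axes, zero at the start; "torque": the same for the moment, N m; "width": finger opening in m.
Only numpy, scipy, OpenCV 4.12 (cv2) and the standard library are available. Lean on these libraries where they do the work, as an engineer would, in place of code of your own. Each camera call takes 0.05 s, during which the arm holds its last target. There are 200 camera calls.

### The job

Lock the bench turntable's shaft: push the peg on the slotted disc round until the slot lines up with the lock bar, then push the bar by its heel plate through the disc and the keeper until the heel plate is fully home against the guide. Push with the fingers without lifting the bar, and leave the dish, the tape, the screwdriver and the fan beside the lock where they are.

Things in the scene. Friction and masses are not known exactly. Their poses are not given: they have to be found in the camera images.
- lock_base: Fixed dark steel base plate of the shaft lock, 310 x 96 x 8 mm. Origin on the table top, on the vertical shaft axis (the disc's centre). Its x axis is the direction in which the bar is pushed, z is up. The plate spans x = -240 to +70 mm. Along it runs a runway for the bar, 30 mm wide, its top 12 mm above the table.
- guide (a point): Middle of the rear end (top edge) of the guide on the base: two walls either side of the bar, at base x = -82 to -46 mm and y = 10.5 to 19.5 mm either side, tops 26 mm above the table. Their rear ends stop the heel plate.
- keeper (a point): Top centre of the keeper, a bridge on the base beyond the disc, base x = 46 to 60 mm, 39 mm wide, top 36 mm above the table; opening 21 mm wide, roof 2 mm above the bar.
- disc_centre (a point): Centre of the slotted steel disc, at the height of its top, 30 mm above the table. The disc is 84 mm across. One straight slot 24 mm wide, open at the top and at both ends, runs right across it through its centre.
- lock_disc (a joint): Turning of the slotted disc about the shaft, rad, anticlockwise from above positive. The slot lies along the base's x axis, lined up with the bar, at 0 and again at pi: either will do. Range -0.5 to 3.65; starts between 0.6 and 2.54. It stays where it is left and needs 2 to 4 N at the peg to turn. The bar enters freely within 0.06 rad of line.
- peg_top (a point): Top centre of the upright steel peg on the disc, 62 mm above the table. Peg 12 mm in diameter, standing 32 mm above the disc's top, 29 mm from the shaft axis, at right angles to the slot: in the base's frame its direction from the axis is the joint value plus pi/2.
- lock_bar: Loose steel lock bar (0.25 to 0.5 kg) lying on the runway: shank 149 mm long, 18 wide, 16 high, round nose at its +x end, upright heel plate behind. Origin under the middle of the shank; x as the base's x. Starts 122 to 137 mm behind the disc's centre, nose in the guide. Home at base x = -7.5 mm, the nose then 7 mm out of the keeper. Slides with 1 to 4 N.
- heel (a point): Centre of the rear face (the face to push) of the bar's heel plate, 84.5 mm behind the bar's origin, 35 mm above the table. The plate is 10 mm thick, 34 mm wide, 46 mm high, its top 58 mm above the table.
- screw_dish: Round metal screw dish, 77 mm across, 15 mm high, on the table beside the base; origin under its centre. Leave it alone.
- tape_roll: Roll of tape lying flat, 77 mm across, 20 mm high, on the table beside the base; origin under its centre. Leave it alone.
- driver: Small screwdriver, 156 mm long, 16 mm thick, lying on the table beside the base; origin under its middle, y axis along it. Leave it alone.
- fan: Flat black cooling fan, 65 x 96 x 11 mm, on the table beside the base; origin under its centre. Leave it alone.
Mind the look-alikes: they are no part of the job. Several things have the shape of the lock_bar; the one meant has the colours described above.

How it is judged:
By the outcome, as a careful person would: the job done as asked, in the order asked, and still so for the second after the job is handed in, with the robot touching nothing.
It also fails if it takes over 48 s, if anything falls off the work surface, if the arm or the gripper's body presses on something with over 40 N, if the wrist force passes 120 N, or if a joint passes its speed limit or range.

## Working session

There is one attempt and no reset: what is moved stays moved. The work goes in short steps, Python scripts to look and compute and a tool call to move; the robot and the scene stay as the last step left them, time stands still between calls to the robot, and variables do not carry over. Pictures are saved under pics/ and viewed, about 8 in all and at most 12, crops included, and the job is handed in when it is done.

Besides the shell and the picture viewer there is one more tool, called after "Emit:" as name(argument=value, ...), one argument or row to a line, values as JSON. step_arm: Moves the arm, as the interface text tells. Its arguments: {"type":"object","properties":{"moves":{"type":"array","items":{"type":"array","items":{"type":"array","items":{"type":"number"}}}},"squeeze":{"type":"number"}},"required":["moves"]}

```bash
mkdir -p pics; cat > h.py <<'E'
import numpy as np, cv2
from plant import robot
def save(cam,name):
    im,d=robot.get_image(cam); cv2.imwrite(f'pics/{name}.png',im[:,:,::-1]); return im,d
def cam(c):
    i=robot.camera_info(c); K=np.array([[i['fx'],0,i['cx']],[0,i['fy'],i['cy']],[0,0,1]]); return K,np.array(i['distortion'],float),np.array(i['camera_from_world'])
def at_z(c,px,z):
    K,D,T=cam(c); p=cv2.undistortPoints(np.array(px,float).reshape(-1,1,2),K,D).reshape(-1,2)
    r=np.c_[p,np.ones(len(p))]@T[:3,:3]; o=-T[:3,:3].T@T[:3,3]
    return o+r*((z-o[2])/r[:,2])[:,None]
def world(c,px,d):
    K,D,T=cam(c); p=cv2.undistortPoints(np.array(px,float).reshape(-1,1,2),K,D).reshape(-1,2)
    q=np.c_[p,np.ones(len(p))]*np.array(d)[:,None]
    return (q-T[:3,3])@T[:3,:3]
def proj(c,P):
    K,D,T=cam(c); return cv2.projectPoints(np.array(P,float).reshape(-1,1,3),cv2.Rodrigues(T[:3,:3])[0],T[:3,3],K,D)[0].reshape(-1,2)
E
python3 - <<'E'
from h import *
np.set_printoptions(precision=3,suppress=True)
a,_=save('top','top0');b,_=save('scene','scene0')
for c in('top','scene'):
    for l in('lock_base','lock_bar','lock_disc','peg_top','heel','keeper','screw_dish','tape_roll','driver','fan'):
        try:
            for t in robot.trace(c,l)[:4]:
                ys,xs=np.nonzero(t['mask']); print(c,l,round(t['score'],2),t['rect'],xs.mean().round(),ys.mean().round())
        except Exception as e: print(c,l,e)
print(robot.observe())
E
```

```text
top lock_base 0.65 [223.6, 145.5, 84.8, 172.8] 265.0 230.0
top lock_bar 0.83 [257.0, 218.0, 34.7, 88.6] 272.0 262.0
top lock_bar 0.61 [381.6, 122.9, 53.1, 79.9] 407.0 159.0
top lock_bar 0.28 [312.8, 244.3, 44.4, 41.1] 335.0 263.0
top lock_disc 0.83 [234.6, 160.0, 43.8, 49.5] 255.0 186.0
top peg_top 0.59 [234.4, 163.4, 45.8, 45.1] 255.0 186.0
top heel 0.78 [258.6, 218.3, 30.6, 88.2] 272.0 263.0
top heel 0.63 [382.1, 118.4, 51.6, 80.5] 407.0 159.0
top keeper 0.72 [221.9, 149.2, 91.0, 169.7] 265.0 231.0
top screw_dish 0.84 [312.5, 245.1, 45.7, 43.1] 335.0 263.0
top screw_dish 0.52 [233.8, 165.4, 45.2, 43.0] 255.0 186.0
top tape_roll 0.82 [299.0, 167.9, 40.8, 41.1] 318.0 189.0
top driver 0.6 [222.4, 217.9, 11.3, 76.5] 229.0 272.0
top fan 0.67 [323.9, 298.8, 52.4, 39.5] 343.0 320.0
scene lock_base 0.95 [226.4, 203.6, 91.8, 99.6] 277.0 253.0
scene lock_bar 0.92 [414.1, 208.9, 33.8, 58.2] 429.0 235.0
scene lock_bar 0.76 [241.2, 232.4, 41.5, 51.9] 262.0 262.0
scene lock_disc 0.75 [265.5, 208.6, 44.4, 28.1] 287.0 222.0
scene peg_top 0.66 [265.9, 206.5, 43.3, 27.1] 287.0 222.0
scene heel 0.96 
[... 241 characters left out ...]
.3, 45.1, 30.9] 325.0 278.0
scene tape_roll 0.96 [319.7, 226.8, 43.6, 24.4] 340.0 238.0
scene tape_roll 0.46 [224.5, 203.3, 92.6, 99.2] 276.0 253.0
scene driver 0.67 [213.3, 246.0, 23.1, 29.4] 224.0 261.0
scene fan 0.79 [282.4, 301.6, 71.0, 35.4] 308.0 315.0
{'clock': 1.1, 'joint_pos': array([ 1.081,  0.3  ,  1.521,  0.   ,  1.321, -0.067]), 'joint_vel': array([-0.001, -0.002,  0.002, -0.001, -0.001,  0.   ]), 'joint_torque': array([  0.002, -53.166, -35.291,   0.071,   0.021,  -0.   ]), 'eef_pos': array([0.226, 0.502, 0.205]), 'tcp_rot': array([ 0.21 ,  0.978,  0.   , -0.   ]), 'force': array([ 0.832, -0.365, -0.509]), 'torque': array([ 0.006,  0.042, -0.008]), 'width': 0.09395611700211612}
```

View pics/top0.png

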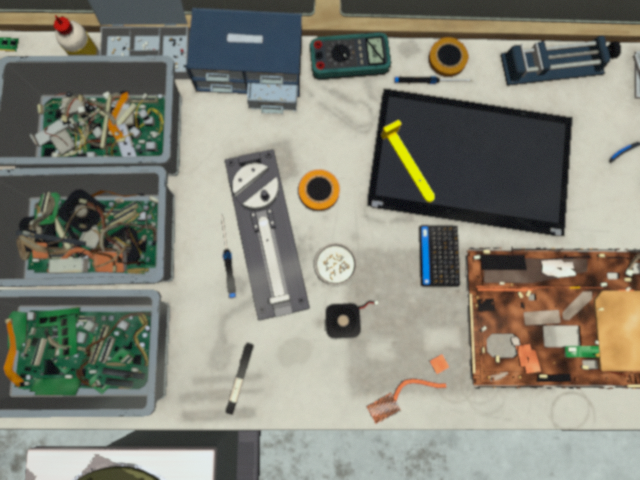

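View pics/scene0.png

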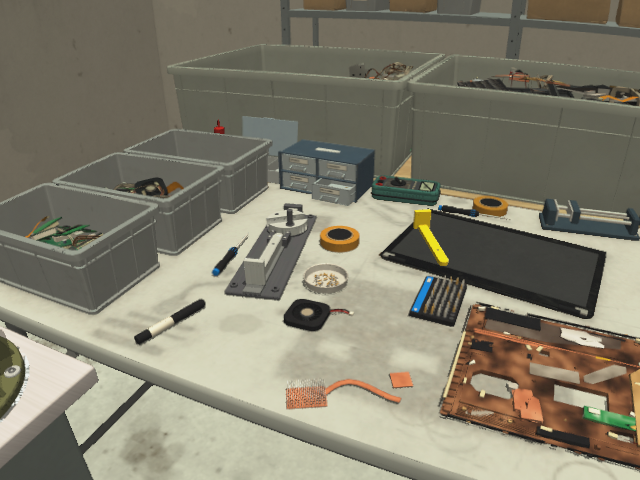

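The candidates for the bar are the steel one on the base (top view 272,262) and the yellow T-shape on the black panel (407,159). The steel one on the runway fits the description. Next I'll enlarge it and measure.

```bash
python3 - <<'E'
from h import *
np.set_printoptions(precision=4,suppress=True)
im,d=robot.get_image('top')
c=im[140:330,200:360]; cv2.imwrite('pics/crop1.png',cv2.resize(c,None,fx=3.15,fy=3.15,interpolation=cv2.INTER_CUBIC)[:,:,::-1])
t=robot.trace('top','lock_base')[0]['mask']
cs=max(cv2.findContours(t.astype(np.uint8),0,2)[0],key=cv2.contourArea)
box=cv2.boxPoints(cv2.minAreaRect(cs)); print(box); W=at_z('top',box,.008); print(W)
ys,xs=np.nonzero(d>0); P=world('top',np.c_[xs,ys],d[ys,xs])
for l in('lock_disc','screw_dish','tape_roll','driver','fan','lock_bar'):
    m=robot.trace('top',l)[0]['mask']; y,x=np.nonzero(m&(d>0)); p=world('top',np.c_[x,y],d[y,x]); print(l,np.median(p,0),p.min(0),p.max(0))
print('corner',at_z('top',[[0,0],[640,480]],0))
E
```

```text
[[221.2831 158.9683]
 [273.6148 147.1515]
 [310.001  308.2901]
 [257.6693 320.1069]]
[[ 0.6695 -0.1548  0.008 ]
 [ 0.6941 -0.2527  0.008 ]
 [ 0.3915 -0.3239  0.008 ]
 [ 0.3701 -0.2309  0.008 ]]
lock_disc [ 0.6131 -0.2214  0.0281] [ 0.5722 -0.2631  0.0047] [ 0.6552 -0.1791  0.064 ]
screw_dish [ 0.4742 -0.3692  0.0031] [ 0.4346 -0.408  -0.003 ] [ 0.5103 -0.3322  0.0188]
tape_roll [ 0.6095 -0.3371  0.019 ] [ 0.5728 -0.3743  0.0022] [ 0.6493 -0.3018  0.0261]
driver [ 0.466  -0.176   0.0119] [ 0.411  -0.1895 -0.0034] [ 0.5623 -0.1574  0.0186]
fan [ 0.3728 -0.3848  0.009 ] [ 0.3393 -0.443  -0.0041] [ 0.4075 -0.3508  0.0154]
lock_bar [ 0.6701 -0.5029  0.0164] [ 0.5911 -0.5516  0.0068] [ 0.7349 -0.4572  0.0496]
corner [[ 0.9989  0.2996  0.    ]
 [ 0.0982 -0.8999  0.    ]]
```

View pics/crop1.png

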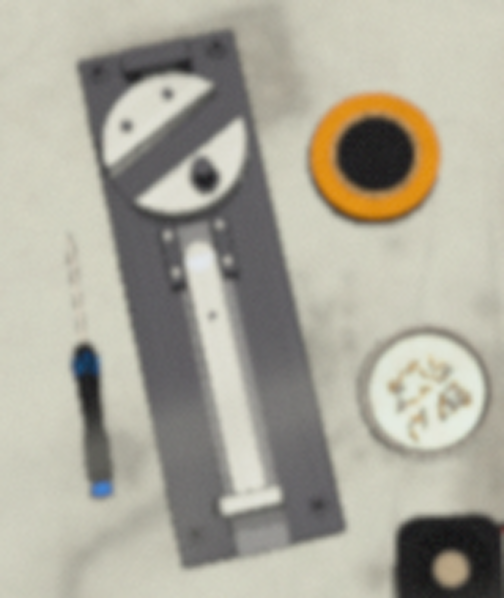

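The crop shows the steel bar on the runway with its heel at (250,500), the disc at about (177,142) and the peg at (205,175). That puts the joint at about 1.9 rad, so the shorter way is anticlockwise to pi. The jaws will go loosely round the peg and take it there. First I'll check the heights on the way and work out the approach.

```bash
cat >> h.py <<'E'
from scipy.spatial.transform import Rotation as Ro
def rel(p,ydir=None,label=''):
    s=robot.observe(); R=Ro.from_quat(s['tcp_rot']).as_matrix()
    sh=R.T@(np.array(p)-s['eef_pos']); yaw=0
    if ydir is not None:
        a=np.arctan2(R[1,1],R[0,1]); yaw=-((np.radians(ydir)-a+np.pi)%(2*np.pi)-np.pi)
    print(label,'shift',sh.round(4),'yaw',round(yaw,3),'(half-turn alt',round(yaw-np.sign(yaw)*np.pi,3),')')
E
python3 - <<'E'
from h import *
im,d=robot.get_image('top'); ys,xs=np.nonzero(d>0); P=world('top',np.c_[xs,ys],d[ys,xs])
for y0 in np.arange(-.4,.35,.1):
    print(round(y0,1),[(round(x0,1),round(float(q.max()),3)) for x0 in np.arange(.1,.9,.1) if len(q:=P[(P[:,1]>=y0)&(P[:,1]<y0+.1)&(P[:,0]>=x0)&(P[:,0]<x0+.1),2])])
rel([.55,-.24,.25],-58)
print(robot.camera_info('wrist')['camera_from_world'])
E
```

```text
-0.4 [(np.float64(0.1), 0.005), (np.float64(0.2), 0.006), (np.float64(0.3), 0.016), (np.float64(0.4), 0.02), (np.float64(0.5), 0.024), (np.float64(0.6), 0.025), (np.float64(0.7), 0.007), (np.float64(0.8), 0.095)]
-0.3 [(np.float64(0.1), 0.004), (np.float64(0.2), 0.018), (np.float64(0.3), 0.059), (np.float64(0.4), 0.061), (np.float64(0.5), 0.064), (np.float64(0.6), 0.04), (np.float64(0.7), 0.063), (np.float64(0.8), 0.099)]
-0.2 [(np.float64(0.1), 0.005), (np.float64(0.2), 0.019), (np.float64(0.3), 0.006), (np.float64(0.4), 0.019), (np.float64(0.5), 0.031), (np.float64(0.6), 0.04), (np.float64(0.7), 0.064), (np.float64(0.8), 0.099)]
-0.1 [(np.float64(0.1), 0.019), (np.float64(0.2), 0.124), (np.float64(0.3), 0.124), (np.float64(0.4), 0.124), (np.float64(0.5), 0.124), (np.float64(0.6), 0.125), (np.float64(0.7), 0.124), (np.float64(0.8), 0.124)]
-0.0 [(np.float64(0.1), 0.02), (np.float64(0.2), 0.124), (np.float64(0.3), 0.086), (np.float64(0.4), 0.124), (np.float64(0.5), 0.087), (np.float64(0.6), 0.124), (np.float64(0.7), 0.087), (np.float64(0.8), 0.123)]
0.1 [(np.float64(0.1), 0.004), (np.float64(0.2), 0.123), (np.float64(0.3), 0.088), (np.float64(0.4), 0.125), (np.float64(0.5), 0.121), (np.float64(0.6), 0.125), (np.float64(0.7), 0.122), (np.float64(0.8), 0.135)]
0.2 [(np.float64(0.1), 0.002), (np.float64(0.2), 0.0), (np.float64(0.3), 0.047), (np.float64(0.4), 0.004), (np.float64(0.5), 0.095), (np.float64(0.6), 0.115), (np.float64(0.7), 0.122), (np.float64(0.8), 0.123)]
0.3 []
 shift [-0.6    -0.5432 -0.0446] yaw 2.16 (half-turn alt -0.981 )
[[ 4.09732018e-01  9.12205723e-01  6.26118711e-04 -5.51250777e-01]
 [ 8.81809833e-01 -3.96254732e-01  2.55721736e-01 -2.62300298e-02]
 [ 2.33518933e-01 -1.04225265e-01 -9.66750227e-01  3.90129767e-01]
 [ 0.00000000e+00  0.00000000e+00  0.00000000e+00  1.00000000e+00]]
```

Emit:
step_arm(
  moves=[
    [[0.3,-0.6,-0.543,-0.045,2.16],[0.3,-0.6,-0.543,-0.045,2.16],[0.3,-0.6,-0.543,-0.045,2.16],[0.3,-0.6,-0.543,-0.045,2.16],[0.3,-0.6,-0.543,-0.045,2.16],[0.3,-0.6,-0.543,-0.045,2.16],[0.3,-0.6,-0.543,-0.045,2.16],[0.3,-0.6,-0.543,-0.045,2.16],[0.3,-0.6,-0.543,-0.045,2.16],[0.3,-0.6,-0.543,-0.045,2.16],[0.3,-0.6,-0.543,-0.045,2.16],[0.3,-0.6,-0.543,-0.045,2.16]],
  ],
)

```text
clock: 2.55
eef_pos: [0.4261, 0.0421, 0.2337]
tcp_rot: [0.822, 0.57, 0.0, 0.0]
force: [0.9, -0.1, 1.4]
width: 0.0329
```

```bash
python3 -c "
from h import *
rel([.55,-.24,.25],-58)"
```

```text
shift [-0.2207  0.2149 -0.0162] yaw 0.654 (half-turn alt -2.488 )
```

Emit:
step_arm(
  moves=[
    [[0.3,-0.22,0.215,-0.016,0.654],[0.3,-0.22,0.215,-0.016,0.654],[0.3,-0.22,0.215,-0.016,0.654],[0.3,-0.22,0.215,-0.016,0.654],[0.3,-0.22,0.215,-0.016,0.654],[0.3,-0.22,0.215,-0.016,0.654],[0.3,-0.22,0.215,-0.016,0.654],[0.3,-0.22,0.215,-0.016,0.654],[0.3,-0.22,0.215,-0.016,0.654],[0.3,-0.22,0.215,-0.016,0.654],[0.3,-0.22,0.215,-0.016,0.654]],
  ],
)

```text
clock: 3.47
eef_pos: [0.5515, -0.2357, 0.2491]
tcp_rot: [0.96, 0.279, -0.0, -0.0]
force: [0.5, 1.2, 0.0]
width: 0.0328
```

```bash
python3 -c "
from h import *
np.set_printoptions(precision=4,suppress=True)
s=robot.observe(); print(s['eef_pos'],s['joint_pos'])
save('wrist','w1')
for l in('lock_disc','peg_top','lock_bar'):
  for t in robot.trace('wrist',l)[:2]: print(l,t['score'],t['rect'])
"
```

```text
[ 0.5515 -0.2357  0.2491] [-0.4649  0.3853  1.3063  0.0001  1.4503  0.5406]
lock_disc 0.86 [295.3, 96.8, 88.5, 93.0]
peg_top 0.63 [295.6, 98.5, 89.3, 91.9]
lock_bar 0.95 [274.9, 202.5, 45.3, 159.8]
lock_bar 0.78 [563.1, 176.7, 74.5, 146.3]
```

View pics/w1.png

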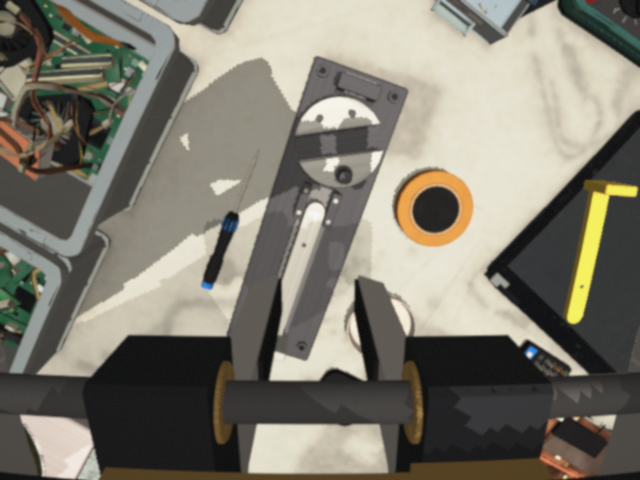

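The wrist view shows the disc at (340,143), the peg top at (344,175) and the bar nose at (315,212). I'll locate them from depth.

```bash
cat >> h.py <<'E'
def lock(c):
    im,d=robot.get_image(c); m=np.zeros(d.shape,bool)
    x,y,w,h=[int(v) for v in proj_box(c)]; m[max(y,0):y+h,max(x,0):x+w]=1
    ys,xs=np.nonzero(m&(d>0)); P=world(c,np.c_[xs,ys],d[ys,xs]); return im,d,xs,ys,P
def proj_box(c,C=(.613,-.221)):
    q=proj(c,[[C[0]+a,C[1]+b,z] for a in(-.065,.065) for b in(-.065,.065) for z in(.03,)]); lo=q.min(0); return [*lo,*(q.max(0)-lo)]
def pegdisc(c,zc=None):
    im,d,xs,ys,P=lock(c); v=im[ys,xs].astype(int).min(1)
    pk=P[(P[:,2]>.056)&(P[:,2]<.07)]; print(c,'peg top',np.median(pk,0).round(4),len(pk))
    W=(v>150)&(abs(P[:,2]-.03)<.006)&(np.hypot(P[:,0]-.613,P[:,1]+.221)<.052)
    q=at_z(c,np.c_[xs,ys][W],.03); (cx,cy),r=cv2.minEnclosingCircle(q[:,:2].astype(np.float32)); print('disc',round(cx,4),round(cy,4),'r',round(r,4),'z',np.median(P[W,2]).round(4),W.sum())
    pp=np.median(pk,0)[:2]-[cx,cy]; print('peg r',np.hypot(*pp).round(4),'ang',np.degrees(np.arctan2(pp[1],pp[0])).round(1))
E
python3 - <<'E'
from h import *
np.set_printoptions(precision=4,suppress=True)
pegdisc('wrist'); pegdisc('top')
for c in('wrist','top'):
    robot.get_image(c)
    t=robot.trace(c,'lock_base')[0]; cs=max(cv2.findContours(t['mask'].astype(np.uint8),0,2)[0],key=cv2.contourArea)
    w=at_z(c,cs[:,0],.008)[:,:2]; (o,s,a)=cv2.minAreaRect(w.astype(np.float32)); print(c,'base',o,s,a)
E
```

```text
wrist peg top [ 0.5913 -0.2372  0.0612] 149
disc 0.6082 -0.2214 r 0.0472 z 0.0295 1756
peg r 0.0231 ang -136.9
top peg top [ 0.5915 -0.2403  0.0613] 38
disc 0.604 -0.233 r 0.0365 z 0.0298 224
peg r 0.0144 ang -149.7
wrist base (0.531376838684082, -0.2380896508693695) (0.3077777326107025, 0.0960831567645073) 13.345099449157715
top base (0.5091564059257507, -0.2467406690120697) (0.2664669156074524, 0.09839869290590286) 13.736811637878418
```

```bash
python3 -c "
from h import *
rel([.5914,-.2385,.042],-49.3)"
```

```text
shift [0.0323 0.0231 0.2073] yaw -0.145 (half-turn alt 2.996 )
```

Emit:
step_arm(
  moves=[
    [[0.3,0.032,0.023,0.02,-0.145],[0.3,0.032,0.023,0.05,-0.145],[0.3,0.032,0.023,0.09,-0.145],[0.3,0.032,0.023,0.13,-0.145],[0.3,0.032,0.023,0.13,-0.145],[0.3,0.032,0.023,0.16,-0.145],[0.3,0.032,0.023,0.185,-0.145],[0.3,0.032,0.023,0.207,-0.145],[0.3,0.032,0.023,0.207,-0.145],[0.65,0.032,0.023,0.207,-0.145],[0.65,0.032,0.023,0.207,-0.145],[0.65,0.032,0.023,0.207,-0.145]],
  ],
)

```text
clock: 4.97
eef_pos: [0.5922, -0.2393, 0.0449]
tcp_rot: [0.938, 0.347, 0.001, 0.001]
force: [-0.1, 0.3, 0.2]
width: 0.018
```

```bash
python3 - <<'E'
from h import *
s=robot.observe(); print(s['eef_pos'],s['force'],s['width'])
C=np.array([.6141,-.219])
for a in np.linspace(-139.3,-76.5,9)[1:]:
    p=C+.029*np.array([np.cos(np.radians(a)),np.sin(np.radians(a))]); rel([*p,.042],a+90,round(a,1))
E
```

```text
[ 0.59216263 -0.23925768  0.04487103] [-0.10033608  0.29314862  0.22526363] 0.018024466968065145
-131.5 shift [0.0011 0.0029 0.0029] yaw -0.138 (half-turn alt 3.004 )
-123.6 shift [0.0019 0.0068 0.0029] yaw -0.275 (half-turn alt 2.867 )
-115.8 shift [0.0033 0.0105 0.0029] yaw -0.412 (half-turn alt 2.73 )
-107.9 shift [0.0051 0.014  0.0029] yaw -0.549 (half-turn alt 2.593 )
-100.1 shift [0.0074 0.0173 0.0029] yaw -0.686 (half-turn alt 2.456 )
-92.2 shift [0.0101 0.0202 0.0029] yaw -0.823 (half-turn alt 2.319 )
-84.4 shift [0.0132 0.0227 0.003 ] yaw -0.96 (half-turn alt 2.182 )
-76.5 shift [0.0166 0.0247 0.003 ] yaw -1.097 (half-turn alt 2.045 )
```

Emit:
step_arm(
  moves=[
    [[0.65,0.001,0.003,0.002,-0.12],[0.65,0.002,0.006,0.002,-0.24],[0.65,0.003,0.009,0.002,-0.36],[0.65,0.004,0.012,0.002,-0.48],[0.65,0.006,0.0155,0.002,-0.6],[0.65,0.008,0.0185,0.002,-0.72],[0.65,0.0105,0.0205,0.002,-0.84],[0.65,0.0132,0.0227,0.002,-0.96],[0.65,0.0166,0.0247,0.002,-1.09],[0.65,0.0166,0.0247,0.002,-1.097],[1,0.0166,0.0247,0.002,-1.097],[1,0.0166,0.0247,0.002,-1.097]],
  ],
  squeeze=8,
)

```text
clock: 5.97
eef_pos: [0.6201, -0.247, 0.0415]
tcp_rot: [0.621, 0.784, 0.0, 0.001]
force: [-1.7, -0.8, 4.9]
width: 0.0116
```

Emit:
step_arm(
  moves=[
    [[1,0,0,0,0],[1,0,0,0,0],[0.3,0,0,0,0],[0.3,0,0,0,0],[0.3,0,0,-0.03,0],[0.3,0,0,-0.07,0],[0.3,0,0,-0.11,0],[0.3,0,0,-0.15,0],[0.3,-0.03,0,-0.17,0],[0.3,-0.03,0,-0.17,0]],
  ],
)

```text
clock: 6.8
eef_pos: [0.6282, -0.2793, 0.2163]
tcp_rot: [0.62, 0.785, 0.001, 0.004]
force: [-0.0, -0.4, 0.1]
width: 0.0333
```

```bash
python3 - <<'E'
from h import *
s=robot.observe(); print(s['eef_pos'],s['force'],s['width'])
save('wrist','w2'); 
pegdisc('wrist')
print(proj('wrist',[[.6141,-.219,.03]]))
E
```

```text
[ 0.62815526 -0.27933514  0.21632371] [-0.01814647 -0.36152539  0.1360855 ] 0.03330871572783102
wrist peg top [ 0.6189 -0.245   0.0589] 173
disc 0.599 -0.1879 r 0.0247 z 0.0273 1029
peg r 0.0605 ang -70.8
[[318.45137424 148.06059809]]
```

View pics/w2.png

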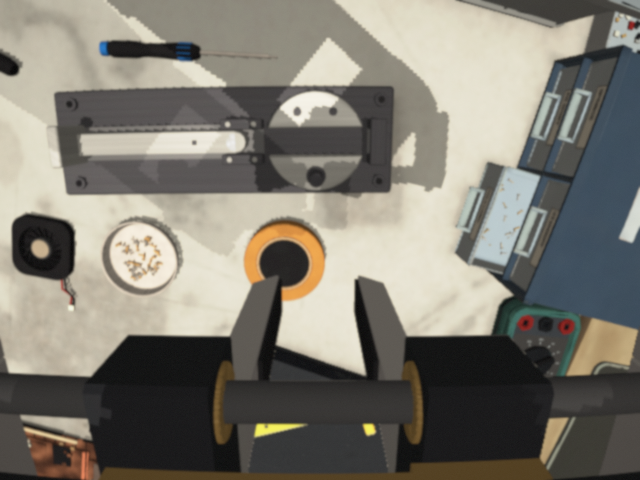

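The wrist view now shows the slot (about 268–365, y≈140) nearly in line with the bar (80–245, y≈143). Next I'll measure the angle between them.

```bash
python3 - <<'E'
from h import *
im,_=robot.get_image('wrist'); th=np.radians(13.5); u=np.array([np.cos(th),np.sin(th)]); v=np.array([-u[1],u[0]]); C=np.array([.6141,-.219])
X,Y=np.meshgrid(np.arange(-230,75,.5)/1e3,np.arange(60,-60,-.5)/1e3)
def rect(z):
    W=np.c_[(C+X.reshape(-1,1)*u+Y.reshape(-1,1)*v),np.full(X.size,z)]
    m=proj('wrist',W).astype(np.float32).reshape(*X.shape,2); return cv2.remap(im,m[...,0],m[...,1],cv2.INTER_LINEAR)
a=rect(.03);b=rect(.008);e=rect(.028)
cv2.imwrite('pics/r.png',np.vstack([a,b])[:,:,::-1])
def edges(img,xs,lo,hi,name):
    g=cv2.GaussianBlur(img,(5,5),0).astype(float).mean(2); out=[]
    for x in xs:
        j=int((x+230)*2); i=slice(int((60-hi)*2),int((60-lo)*2)); gr=np.gradient(g[i,j]); k=np.argmax(abs(gr)); out.append(hi-k/2)
    xs=np.array(xs,float);out=np.array(out)
    for _ in range(4):
        p=np.polyfit(xs,out,1); r=abs(out-np.polyval(p,xs)); k=r<max(1,2*np.median(r)); xs,out=xs[k],out[k]
    print(name,'slope',p[0].round(4),'y at0',p[1].round(2),len(xs))
edges(a,range(-30,31,2),5,19,'slot+');edges(a,range(-30,31,2),-19,-5,'slot-')
edges(b,range(-210,60,5),40,56,'base+');edges(b,range(-210,60,5),-56,-40,'base-')
edges(e,range(-190,-90,4),4,15,'bar+');edges(e,range(-190,-90,4),-15,-4,'bar-')
E
```

```text
slot+ slope 0.0068 y at0 14.65 27
slot- slope 0.0156 y at0 -10.3 22
base+ slope 0.0002 y at0 49.53 37
base- slope 0.0021 y at0 -45.02 52
bar+ slope 0.0 y at0 11.0 25
bar- slope -0.0036 y at0 -7.79 25
```

View pics/r.png

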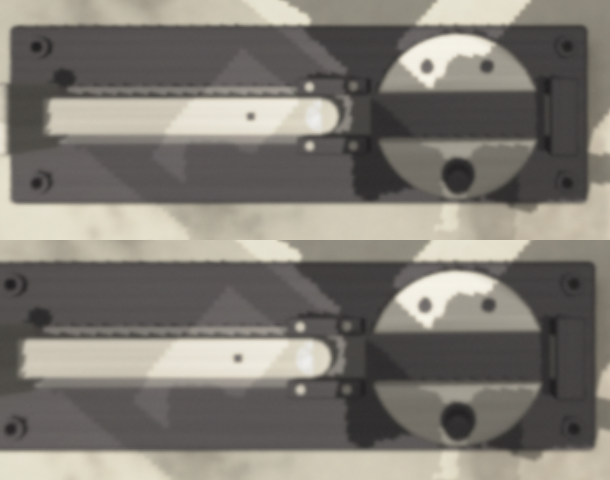

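The slot is within about 0.015 rad of line, and the tolerance is 0.06. Now I go behind the heel with the fingers shut.

```bash
python3 -c "
from h import *
rel([.3755,-.2745,.15],-76.5)"
```

```text
shift [ 0.0593 -0.2437  0.0593] yaw 1.57 (half-turn alt -1.572 )
```

Emit:
step_arm(
  moves=[
    [[1,0.059,-0.244,0.0,1.57],[1,0.059,-0.244,0.0,1.57],[1,0.059,-0.244,0.0,1.57],[1,0.059,-0.244,0.0,1.57],[1,0.059,-0.244,0.0,1.57],[1,0.059,-0.244,0.0,1.57],[1,0.059,-0.244,0.0,1.57],[1,0.059,-0.244,0.0,1.57],[1,0.059,-0.244,0.0,1.57],[1,0.059,-0.244,0.0,1.57],[1,0.059,-0.244,0.0,1.57],[1,0.059,-0.244,0.0,1.57]],
  ],
)

```text
clock: 7.95
eef_pos: [0.3753, -0.2744, 0.2088]
tcp_rot: [0.989, 0.15, -0.001, -0.001]
force: [1.1, 0.1, 1.3]
width: 0.0005
```

Emit:
step_arm(
  moves=[
    [[1,0,0,0,0.1],[1,0,0,0,0.1],[1,0,0,0,0.1]],
  ],
)

```text
clock: 8.2
eef_pos: [0.3755, -0.2748, 0.2092]
tcp_rot: [0.994, 0.105, -0.001, -0.001]
force: [0.3, -0.7, 0.3]
width: 0.0002
```

```bash
python3 - <<'E'
from h import *
rel([.3755,-.2745,.03],-76.5)
s=robot.observe(); print(s['joint_pos'])
im,d=save('wrist','w3')
ys,xs=np.nonzero(d>0); P=world('wrist',np.c_[xs,ys],d[ys,xs]); th=np.radians(13.5); u=np.array([np.cos(th),np.sin(th)]); v=np.array([-u[1],u[0]])
q=P[:,:2]-[.6141,-.219]; bx,by=q@u,q@v
k=(P[:,2]>.05)&(P[:,2]<.064)&(bx<-.15)&(bx>-.24)&(abs(by)<.03); print('heel top',k.sum(),bx[k].min() if k.any() else 0,bx[k].max() if k.any() else 0,by[k].min() if k.any() else 0,by[k].max() if k.any() else 0, np.median(P[k,2]))
E
```

```text
shift [0.0003 0.     0.1792] yaw -0.025 (half-turn alt 3.116 )
[-7.10535821e-01  1.07644812e-01  1.74341489e+00  9.97536272e-05
  1.29235898e+00  6.49959529e-01]
heel top 573 -0.2199120430805628 -0.20969448332599938 -0.01643144139539567 0.017662007045271523 0.057481156969519956
```

View pics/w3.png

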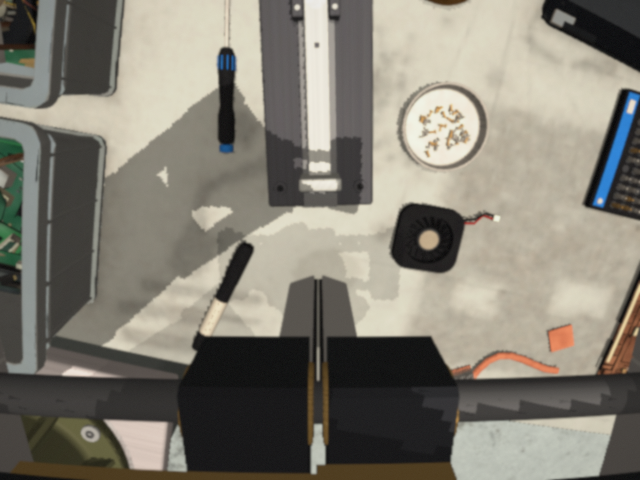

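The heel top is found, with its rear face at base x = -0.220 and centred on y. So the push is 128 mm along tool +x. I'll lower now.

Emit:
step_arm(
  moves=[
    [[1,0,0,0.04,-0.025],[1,0,0,0.08,-0.025],[1,0,0,0.12,-0.025],[1,0,0,0.15,-0.025],[1,0,0,0.17,-0.025],[1,0,0,0.179,-0.025],[1,0,0,0.179,-0.025],[1,0,0,0.179,-0.025]],
  ],
)

```text
clock: 8.92
eef_pos: [0.376, -0.2756, 0.0318]
tcp_rot: [0.993, 0.116, 0.0, 0.0]
force: [-0.1, -0.4, 0.2]
width: 0.0004
```

Emit:
step_arm(
  moves=[
    [[1,0.01,0,0,0],[1,0.016,0,0,0],[1,0.022,0,0,0],[1,0.03,0,0,0],[1,0.038,0,0,0],[1,0.046,0,0,0],[1,0.054,0,0,0],[1,0.062,0,0,0],[1,0.068,0,0,0],[1,0.074,0,0,0],[1,0.08,0,0,0],[1,0.08,0,0,0]],
  ],
)

```text
clock: 9.92
eef_pos: [0.4546, -0.2569, 0.0312]
tcp_rot: [0.993, 0.116, 0.0, 0.0]
force: [-0.1, -0.7, -0.3]
width: 0.0006
```

```bash
python3 - <<'E'
from h import *
s=robot.observe(); print(s['eef_pos'],s['force'])
u=np.array([np.cos(np.radians(13.5)),np.sin(np.radians(13.5))]); q=s['eef_pos'][:2]-[.6141,-.219]; print('base x,y',q@u,q@[-u[1],u[0]])
rel([*(np.array([.6141,-.219])-.1*u),s['eef_pos'][2]],-76.5)
save('wrist','w4')
E
```

```text
[ 0.4546286  -0.25688624  0.03117572] [-0.10696129 -0.74483915 -0.30953869]
base x,y -0.16390956274885216 0.00038842214126473274
 shift [0.0639 0.0002 0.    ] yaw -0.003 (half-turn alt 3.138 )
```

View pics/w4.png

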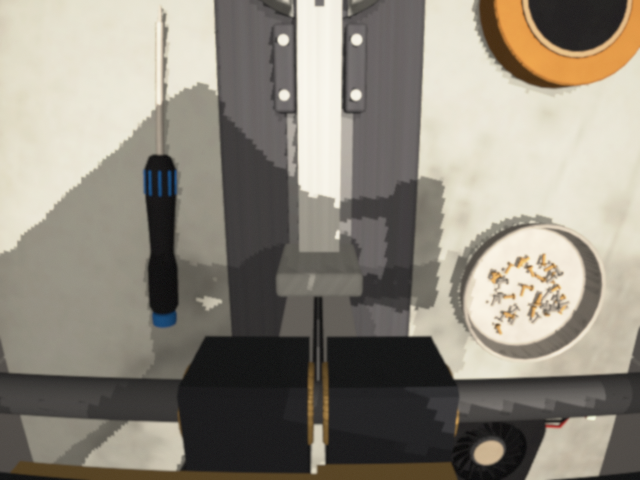

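The bar is entering the disc straight, with the heel at (319,285) against the fingers. I'll push on, slowing near the stop.

Emit:
step_arm(
  moves=[
    [[1,0.006,0,0,0],[1,0.012,0,0,0],[1,0.018,0,0,0],[1,0.024,0,0,0],[1,0.03,0,0,0],[1,0.036,0,0,0],[1,0.042,0,0,0],[1,0.047,0,0,0],[1,0.051,0,0,0],[1,0.055,0,0,0],[1,0.057,0,0,0],[1,0.057,0,0,0]],
  ],
)

```text
clock: 10.97
eef_pos: [0.5095, -0.2439, 0.0312]
tcp_rot: [0.993, 0.116, 0.0, 0.0]
force: [-0.5, 0.4, -0.2]
width: 0.0006
```

Emit:
step_arm(
  moves=[
    [[1,0.001,0,0,0],[1,0.002,0,0,0],[1,0.003,0,0,0],[1,0.004,0,0,0],[1,0.005,0,0,0],[1,0.006,0,0,0]],
  ],
)

```text
clock: 11.47
eef_pos: [0.5144, -0.2428, 0.0312]
tcp_rot: [0.993, 0.116, -0.001, -0.0]
force: [-12.7, -3.2, 7.8]
width: 0.0011
```

Emit:
step_arm(
  moves=[
    [[1,0.001,0,0,0],[1,0.001,0,0,0],[1,0.002,0,0,0],[1,0.002,0,0,0],[1,0.002,0,0,0]],
  ],
)

```text
clock: 11.88
eef_pos: [0.5145, -0.2428, 0.0312]
tcp_rot: [0.993, 0.116, -0.003, -0.0]
force: [-22.9, -3.7, 12.6]
width: 0.0006
```

It's stopped firmly at 23 N. I'll back off, rise and look.

Emit:
step_arm(
  moves=[
    [[1,-0.01,0,0,0],[1,-0.025,0,0,0],[1,-0.04,0,0,0],[1,-0.04,0,-0.04,0],[1,-0.04,0,-0.08,0],[1,-0.04,0,-0.12,0],[1,-0.03,0,-0.16,0],[1,0.0,0,-0.16,0],[1,0.0,0,-0.16,0],[1,0.0,0,-0.16,0]],
  ],
)

```text
clock: 12.72
eef_pos: [0.5175, -0.2418, 0.1913]
tcp_rot: [0.993, 0.116, 0.0, 0.0]
force: [-1.0, -0.9, -1.1]
width: 0.0005
```

```bash
python3 - <<'E'
from h import *
s=robot.observe(); print(s['eef_pos'],s['force'])
im,d=save('wrist','w5')
ys,xs=np.nonzero(d>0); P=world('wrist',np.c_[xs,ys],d[ys,xs]); th=np.radians(13.5); u=np.array([np.cos(th),np.sin(th)]); v=np.array([-u[1],u[0]])
q=P[:,:2]-[.6141,-.219]; bx,by=q@u,q@v
k=(P[:,2]>.05)&(P[:,2]<.064)&(bx<-.06)&(bx>-.24)&(abs(by)<.03); print('heel',np.percentile(bx[k],[2,98]),by[k].min(),by[k].max())
n=(abs(by)<.008)&(bx>.05)&(bx<.085)
for x in np.arange(.05,.085,.003):
    m=n&(abs(bx-x)<.0015); print(round(x,3),np.median(P[m,2]).round(4),end=' | ')
p=proj('wrist',[[.6141,-.219,.03]])[0]; print(p)
a=im[0:480,130:510]; cv2.imwrite('pics/w5c.png',cv2.resize(im[0:360,170:490],None,fx=1.66,fy=1.66,interpolation=cv2.INTER_CUBIC)[:,:,::-1])
E
```

```text
[ 0.5174963  -0.24183327  0.19132185] [-1.04156836 -0.86001611 -1.06405515]
heel [-0.09348033 -0.08391117] -0.015305472367882697 0.01746443196186435
0.05 0.0346 | 0.053 0.0348 | 0.056 0.0348 | 0.059 0.0329 | 0.062 0.0268 | 0.065 0.0268 | 0.068 0.0054 | 0.071 -0.0012 | 0.074 -0.0012 | 0.077 -0.0012 | 0.08 nan | 0.083 nan | [319.5970297   93.68125405]
  return _methods._mean(a, axis=axis, dtype=dtype,
  ret = ret.dtype.type(ret / rcount)
```

View pics/w5c.png

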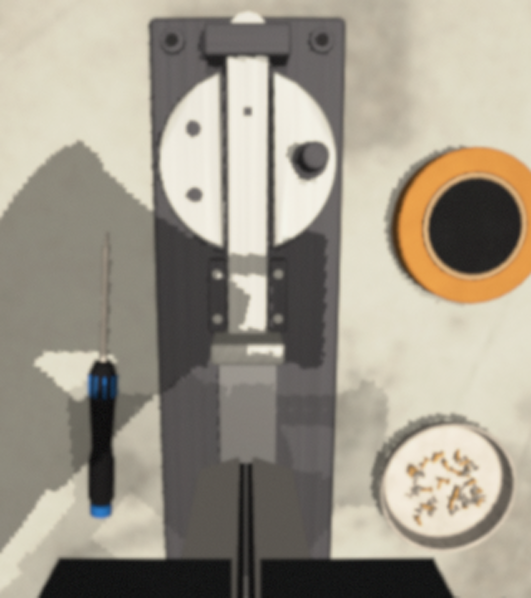

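The bar runs through the disc and the keeper, with the nose about 7 mm out at (247,17). The heel's front face meets the guide ends at y≈332, and the dish, tape and driver are untouched. The robot is clear, so I'll hand in.

```bash
python3 -c "
from plant import robot
print(robot.finish_job())"
```

```text
the job is handed in; nothing more can be done
None
```

The shaft is locked and the job is handed in at about 12.8 s of the 48 s allowed.

- **Disc:** I moved the peg anticlockwise between loosely set jaws and closed them lightly on it at the end to centre it. The slot then measured within about 0.015 rad of line at the pi position; the tolerance is 0.06 rad.
- **Bar:** I pushed it about 126 mm by the heel plate with the fingers shut. It stopped firmly: the push force rose from 13 to 23 N with about 0.1 mm of movement.
- **Last look:** The nose stood about 7 mm out of the keeper and the heel's front face met the guide ends. The heel's rear face read base x = -93.5 mm against the nominal -92 mm, which is within the roughly 2 mm calibration error.
- **Things beside the lock:** In the last picture the dish, tape and screwdriver looked unmoved. The fan was out of that view; it was in place earlier and the arm did not go near it. I judged all four by eye only.

Two early automatic disc-circle fits came out off because of shadows and depth noise. I used the fit to the base outline instead; it was about 1.9 mm off sideways, which the line-up check and the heel measurement made good.

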